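Make up a takeaway pastry box and hold its lid open

ROBOT

A 7-joint arm with a two-finger parallel gripper is mounted at the origin on a cart in front of the work surface, level with it; the furniture and walls round the work are solid. World frame = base frame: x ahead of the robot, y to its left, z up, the work surface at z = 0. Lengths are in mm, angles in rad, forces in N, time in s.
With the tool pointing down it reaches from about 400 to 875 mm from the base axis. Payload 19.3 kg.
Tool frame: the origin (TCP) lies at the very end of the fingers, on their centre line; the grasp point (between the pads) lies 19 mm behind it; z points along the fingers, y is the line along which they close (so a half turn about z gives the same grasp; the last joint's range is limited). The gripper opens to 85 mm and grips with 20 to 120 N. Pads are 22 mm wide; open, the fingers measure 114 mm over their backs; the gripper's body (76 mm by 85 mm) begins 54 mm behind the grasp point. The pads swing forward as they close: fully open they stand 13 mm farther back than shut.
Start: joints at [1.164, 0.521, -0.036, 1.599, 0.021, 1.021, -0.113], TCP at [206.515, -589.887, 231.291] pointing down, gripper open.
Joint ranges: [-2.91, 2.91], [-0.3, 2.13], [-1.5, 1.42], [0.17, 2.43], [-1.26, 4.41], [0.16, 1.93], [-2.52, 2.52]. Speed limits (rad/s): [1.89, 1.89, 2.39, 2.39, 3.01, 3.01, 3.01].

INTERFACE

Orientations are given as a 3x3 rotation matrix whose columns are the frame's x, y, z axes.
In Python, from workcell import robot gives the robot as it stands. Calls block until the motion is done:
- robot.movep(position, orientation): joint-space move of the TCP to a pose.
- robot.movel(position, frame=None, max_speed=150, guard=None): straight line of the TCP; frame=None keeps the orientation; max_speed is the mean speed in mm/s. With guard (N) it stops when the force on the tool has changed by that much, and returns True; else False.
- robot.goto_joints(angles): joint-space move.
- robot.open_gripper() and robot.clamp(): open the fingers fully, or close them until they stop; the grip force is fixed at half the most.
- robot.wait(seconds).
- robot.inverse_kinematics(position, orientation): joint angles nearest the present ones, or None.
- robot.read_state(): the state.
- robot.camera(name): name is "scene" or "top"; returns a dict with "image" (480x640x3 uint8, blue, green, red), "range_z" (480x640 float32, mm along the optical axis (not along the pixel's ray), 0 where there is no reading), "fx", "fy", "cx", "cy" (pixels), "cam_to_world" (4x4, takes a point from camera to world coordinates). Camera axes: x right, y up, looking along -z (the intrinsics and any distortion apply to the point x, -y, -z); pixel columns grow to the right and rows downward; lengths in mm; the calibration is good to about 2 mm. A picture is of the moment at which its call begins.
A pose or a line that the arm cannot do raises robot.PlanningError and nothing moves.
- robot.finish_job(): hands the job in; it is judged then, once.
Trained networks look in a picture, given as the dict that the camera call returned (one of the last four; its "shot" number tells which), for a name from the list of things; names that differ only in an ending like _2 or _b are one class to them, and where a whole thing is asked for, a point or a joint stands for the part that bears it (a point fixed in the world has none). Each returns a list of dicts, best first, with "conf" (0 to 1); they miss things now and then, are a little off and sometimes report something else, mostly with a low value. They report only what shows in the picture. A call takes as long as a camera call.
- robot.recognise(picture, thing): "centre" ([column, row] in pixels, amid what is visible of it).
The state is a dict: "time": time; "qpos": joint angles; "qvel": joint speeds; "joint_efforts": joint torques, N m; "eef_pos": TCP position; "tool_rot": TCP orientation; "ft_force": force on the tool from outside, world axes, zero at the start; "torque": the same for the moment, N m; "finger_gap": finger opening in mm; "gripper_force": force on a finger pad.
Only numpy, scipy, OpenCV 4.12 (cv2) and the standard library are available. Lean on these libraries where they do the work, as an engineer would, in place of code of your own. Each camera call takes 0.05 s, during which the arm holds its last target. There are 200 camera calls.

TASK

Make up the cardboard pastry box: fold its left, right and front walls fully upright. Then raise its lid by the front flap and hold it half open, at 45 degrees above shut, so that a colleague can fill the box with biscuits; the lid springs shut if let go, so finish while still holding it there, and leave the other things on the counter where they stand.

Things in the scene. Friction and masses are not known exactly. Their poses are not given: they have to be found in the camera images.
- carton: half-made brown cardboard pastry box, 4 mm board, stuck on a thin dark mat (it cannot slide). Origin on the worktop under the middle of its base, 130 (x) by 160 mm (y), base top at z = 6 mm; x points to the rear wall (already glued upright, outer face at x = 65 mm), y to the box's left. Upright walls end at z = 61 mm; the shut lid spans z = 62 to 66 mm and is as wide as the box
- left_wall (a joint): angle of the left wall (126 x 55 mm) about its crease (carton y = 80, z = 6 mm): 0 flat outwards, 1.571 upright (stop; outer face then at y = 80 mm). Starts at 0.7 to 1.0, leaning outwards; moves easily (0.3 N at its edge) and the stiff crease keeps it wherever it is left. A 26 mm corner ear at its front end goes behind the front wall
- left_edge (a point): middle of the left wall's free (upper) edge, at x = 0 of the carton
- right_wall (a joint): the same for the right wall, the mirror image of the left (crease at carton y = -80 mm)
- right_edge (a point): middle of the right wall's free (upper) edge
- front_wall (a joint): the same for the front wall (160 x 55 mm, crease at carton x = -65 mm, leaning towards the robot): 0 flat, 1.571 fully upright. A thumb notch 46 mm wide and 14 mm deep is cut in the middle of its free edge
- front_edge (a point): middle of the front wall's free edge line, in the mouth of the thumb notch
- lid (a joint): angle of the lid (160 mm wide, 132 mm from crease to front edge, 4 mm board with a clear window) about its crease on the rear wall's top edge: 0 shut (level), 0.785 is 45 degrees open, stop at 1.75. It is sprung and falls shut from every angle when let go; about 0.5 N at the front edge holds it
- lid_hinge (a point): middle of the lid's crease line (carton x = +65 mm, z = 62 mm); the lid turns about the carton's y axis
- flap_root (a point): middle of the root of the lid's tuck flap, 130 mm from the crease: doubled board 50 mm wide, 30 mm long, 8 mm thick, rigid with the lid's front edge, standing 65 degrees up and forwards from the shut lid, free on both faces: the place to grip the lid
- flap_tip (a point): middle of the flap's free edge, 30 mm from its root
- toothpick_glass: glass of toothpicks, 61 mm wide, 72 mm high, near the box's front left corner, to be left alone; origin under its middle
- biscuit_bowl: white bowl of biscuits, 118 mm wide, 52 mm high, left of the box, to be left alone; origin under its middle
- plate: white plate, 164 mm, farther left, with the mug on it, to be left alone; origin under its middle
- mug: navy mug, 81 mm wide and high, standing on the plate, to be left alone; origin under its middle
- teapot: white teapot, 176 mm long, 92 mm high, right of the box, to be left alone; origin under its middle

How it is judged (in metres and radians):
On the way, in this order (a step that is already met when the one before it is completed fails the run):
1. the left, right and front walls stand upright (value of joint each of left_wall, right_wall, front_wall above 1.4 rad), for 0.2 s.
2. the lid is raised to about 45 degrees, in the fingers (value of joint lid between 0.611 and 0.96 rad and contact force between the fingers and lid above 0.2 N), for 0.3 s.
At the end, for the whole second after the job is handed in: all three walls stand within 10 degrees of upright (over 1.40 rad), and the fingers still hold the lid, at rest, 45 degrees open within 10 degrees (0.611 to 0.960 rad) (all of step 1 and all of step 2 and velocity of joint lid between -0.1 and 0.1 rad/s); the arm keeps its last pose, push and grip.
It fails at once if a thing standing by is pushed more than 25 mm from its place (distance of any of toothpick_glass, biscuit_bowl, plate, mug, teapot from where it was at the start of the episode above 0.025 m).
It also fails if it takes over 64 s, if anything falls off the work surface, if the arm or the gripper's body presses on something with over 40 N, if the wrist force passes 120 N, or if a joint passes its speed limit or range.

## Working session

There is one attempt and no reset: what is moved stays moved. The work goes in short steps, each a Python script; the robot and the scene stay as the last script left them, time stands still between calls to the robot, and variables do not carry over. Pictures are saved under pics/ and viewed, at most 10 in all, crops included, and the job is handed in when it is done.

```bash
ls; mkdir -p pics; cat > h.py <<'E'
import numpy as np, cv2
from workcell import robot
def p2w(p,c,r,k=2):
    c,r=int(round(c)),int(round(r))
    z=p["range_z"][max(0,r-k):r+k+1,max(0,c-k):c+k+1]; z=z[z>0]
    if len(z)==0: return None
    z=np.median(z)
    return (p["cam_to_world"]@[(c-p["cx"])/p["fx"]*z,-(r-p["cy"])/p["fy"]*z,-z,1])[:3]
def w2p(p,w):
    q=np.linalg.inv(p["cam_to_world"])@np.append(w,1)
    return p["cx"]+p["fx"]*q[0]/-q[2], p["cy"]-p["fy"]*q[1]/-q[2]
E
python3 - <<'E'
from h import *
np.set_printoptions(precision=1,suppress=True)
for n in("scene","top"):
    p=robot.camera(n); cv2.imwrite(f"pics/{n}0.png",p["image"])
    print(n,p["cam_to_world"][:3,3],p["fx"],[k for k in p])
    for t in "carton left_edge right_edge front_edge lid_hinge flap_root flap_tip toothpick_glass biscuit_bowl plate mug teapot".split():
        for d in robot.recognise(p,t)[:1]: print(t,d["conf"],d["centre"],p2w(p,*d["centre"]))
print(robot.read_state()["time"])
E
```

```text
pics
workcell.py
scene [-288.2  908.4 1380.3] 557.6004970054942 ['image', 'range_z', 'fx', 'fy', 'cx', 'cy', 'cam_to_world', 'shot']
carton 0.72 [293.7, 272.4] [533.3  88.5  63.6]
left_edge 0.61 [316.1, 254.1] [543.7 -29.5  42.1]
right_edge 0.57 [316.2, 254.0] [543.7 -29.5  42.1]
front_edge 0.65 [311.7, 286.5] [474.9  71.1  23.6]
lid_hinge 0.76 [292.8, 266.4] [551.4  73.1  65.7]
flap_root 0.63 [292.7, 268.1] [547.   78.1  63.6]
flap_tip 0.8 [292.1, 270.7] [540.3  90.1  64.6]
toothpick_glass 0.94 [298.8, 320.6] [400.1 215.   53.8]
biscuit_bowl 0.55 [234.2, 338.9] [506.4 377.4  44.5]
plate 0.57 [201.6, 400.4] [450.8 556.6   8. ]
mug 0.65 [184.9, 384.4] [519.3 556.3  16.2]
teapot 0.96 [420.5, 190.1] [ 447.6 -497.1   61.4]
top [-748.2   59.6 1819.4] 604.4556082196752 ['image', 'range_z', 'fx', 'fy', 'cx', 'cy', 'cam_to_world', 'shot']
carton 0.69 [302.6, 241.6] [528.5  85.7  64.5]
left_edge 0.71 [276.3, 247.3] [530.2 184.3  36. ]
right_edge 0.53 [330.3, 242.1] [552.4 -12.6  27. ]
front_edge 0.58 [305.4, 262.1] [469.7  80.5  23.2]
lid_hinge 0.86 [302.3, 241.4] [535.1  89.3  61.8]
flap_root 0.79 [302.9, 236.9] [551.6  85.4  63.5]
flap_tip 0.63 [303.4, 238.8] [542.9  85.5  63.1]
toothpick_glass 0.65 [267.3, 274.2] [405.9 213.5  49.5]
plate 0.62 [176.6, 268.6] [463.4 539.5  11.1]
mug 0.77 [169.9, 258.5] [505.2 567.2  21.2]
teapot 0.75 [478.1, 256.1] [ 439.3 -527.    74.6]
1.3
```

```bash
python3 - <<'E'
import cv2
a=cv2.imread("pics/scene0.png")[200:380,200:400]; b=cv2.imread("pics/top0.png")[190:310,220:380]
cv2.imwrite("pics/c1.png",cv2.resize(a,None,fx=3.3,fy=3.3,interpolation=cv2.INTER_CUBIC))
cv2.imwrite("pics/c2.png",cv2.resize(b,None,fx=5,fy=5,interpolation=cv2.INTER_CUBIC))
E
```

```text
(no output)
```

View pics/scene0.png

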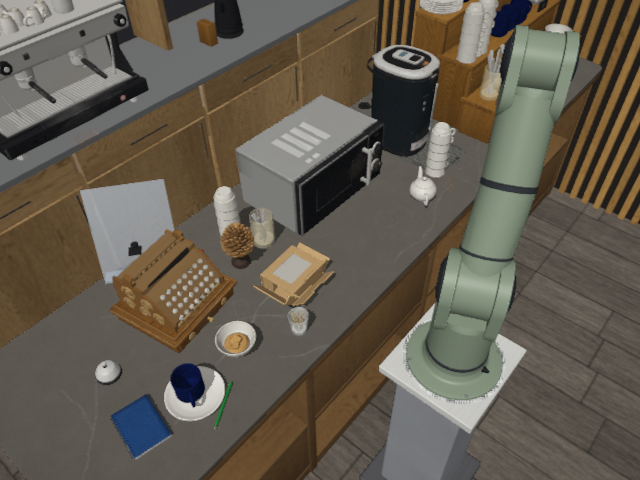

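View pics/c1.png

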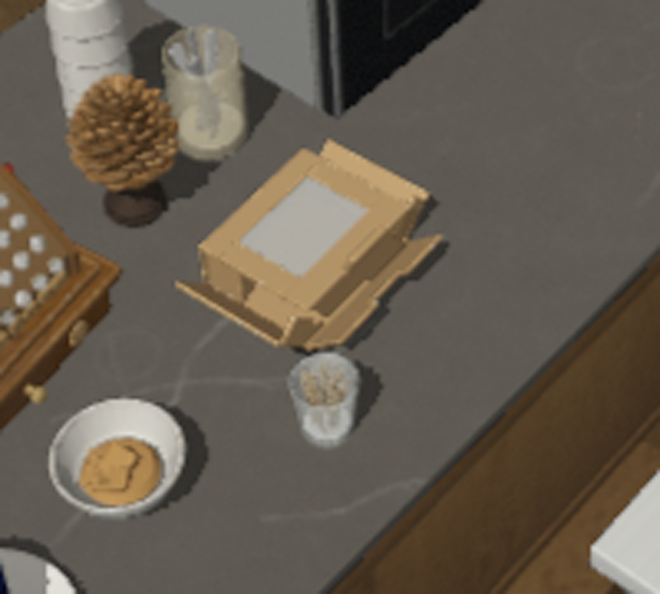

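View pics/c2.png

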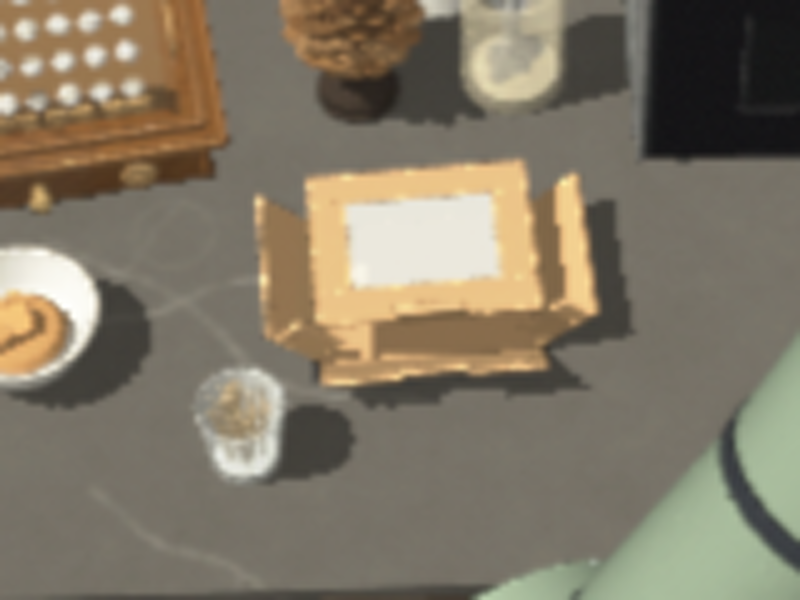

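The scene picture shows the box at about (295,275), with its lid shut and its side and front walls leaning outwards. The glass is at (299,320) off the front left corner, the bowl is at (235,340), and the teapot at (423,188) is far off. The crops show the lid's outline clearly, so I'll fit the lid next.

```bash
cat >> h.py <<'E'
def cloud(p):
    z=p["range_z"]; r,c=np.nonzero(z>0); z=z[r,c]
    q=np.stack([(c-p["cx"])/p["fx"]*z,-(r-p["cy"])/p["fy"]*z,-z,np.ones_like(z)])
    return (p["cam_to_world"]@q)[:3].T
E
python3 - <<'E'
from h import *
np.set_printoptions(precision=1,suppress=True)
C=[]
for n in("top","scene"):
    p=robot.camera(n); c=cloud(p); C.append(c)
    m=(abs(c[:,0]-530)<130)&(abs(c[:,1]-85)<150)&(c[:,2]>59)&(c[:,2]<71)
    l=c[m]
    for _ in range(3):
        rc=cv2.minAreaRect(l[:,:2].astype(np.float32)); print(n,len(l),rc,np.median(l[:,2]))
        ctr=np.array(rc[0]); l=l[np.linalg.norm(l[:,:2]-np.median(l[:,:2],0),axis=1)<108]
    np.save(f"pics/{n}.npy",c[(abs(c[:,0]-530)<160)&(abs(c[:,1]-85)<180)])
    for k in range(5,100,10):
        s=c[(abs(c[:,0]-530)<130)&(abs(c[:,1]-85)<125)&(abs(c[:,2]-k)<5)]
        if len(s): print(k,len(s),np.percentile(s,[1,50,99],axis=0).ravel())
E
```

```text
top 1040 ((523.4677734375, 127.6319580078125), (174.6002655029297, 287.37664794921875), 22.926918029785156) 64.88795768205352
top 979 ((543.7518310546875, 84.85771942138672), (141.22967529296875, 167.43846130371094), 0.7471645474433899) 64.89060782856654
top 979 ((543.7518310546875, 84.85771942138672), (141.22967529296875, 167.43846130371094), 0.7471645474433899) 64.89060782856654
5 887 [400.7 -38.7   0.1 465.1  77.7   4.  658.  208.5   9.9]
15 240 [413.1 -30.8  10.1 497.   83.7  13.4 646.4 205.2  19.9]
25 187 [423.9 -26.4  20.1 532.3  48.3  25.5 615.8 201.4  29.9]
35 249 [421.4 -34.7  30.1 517.7  77.   35.1 613.4 201.1  39.9]
45 219 [415.1 -39.   40.1 502.1 119.5  44.8 608.3 207.4  49.8]
55 282 [406.9 -35.1  50.3 540.6  96.9  57.  614.6 202.8  60. ]
65 901 [424.7   4.2  60.1 542.   85.8  64.9 611.  195.6  69.9]
75 203 [433.    2.8  70.1 542.1  84.5  72.4 608.6 201.6  79.2]
85 21 [431.   57.9  80.3 470.7  82.6  84.4 552.4 187.3  89.5]
95 15 [461.6  54.4  91.1 467.4  72.   94.5 473.2  99.3  99.5]
scene 1510 ((529.0669555664062, 111.78466796875), (244.32247924804688, 257.5852355957031)
[... 227 characters left out ...]
0055236816406, 163.70204162597656), 4.088634014129639) 66.0818051411868
5 1534 [401.4 -36.7   0.1 486.2 115.9   3.7 657.2 209.1   9.7]
15 215 [423.7  -9.2  10.1 502.8 123.3  13.  604.7 199.8  19.9]
25 147 [407.6 -11.8  20.2 483.5 156.8  25.2 607.7 200.3  29.9]
35 270 [403.1 -34.4  30.1 496.1  77.1  35.6 618.9 200.8  39.8]
45 334 [408.1 -38.3  40.1 517.9  95.   45.1 615.3 203.5  49.9]
55 152 [403.5 -30.8  50.1 514.5 159.8  55.9 608.4 208.5  59.9]
65 1351 [412.5   3.   60.3 546.8  91.6  65.9 614.5 199.3  69.9]
75 254 [402.5   5.3  70.  541.9  97.2  71.5 612.2 206.5  78.6]
85 10 [468.2  62.2  82.6 471.5  87.6  86.7 476.8 103.8  89.5]
95 32 [466.2  53.3  90.2 471.4  81.1  92.5 476.4 103.8  96.2]
```

```bash
cat > fit.py <<'E'
from h import *
from scipy.optimize import differential_evolution
np.set_printoptions(precision=1,suppress=True)
def data(p):
    z=p["range_z"]; r,c=np.nonzero(z>0); z=z[r,c]
    d=np.stack([(c-p["cx"])/p["fx"],-(r-p["cy"])/p["fy"],-np.ones_like(z)])
    d=p["cam_to_world"][:3,:3]@d; o=p["cam_to_world"][:3,3]
    h=o[2]+d[2]*z; q=(o[:2,None]+d[:2]*((66-o[2])/d[2])).T
    m=(abs(q-[540,85])<[125,125]).all(1)
    return q[m],h[m],np.abs(1/d[2][m])
def fit(P):
    D=[data(p) for p in P]
    def cost(v):
        x,y,a=v; s=0; R=np.array([[np.cos(a),-np.sin(a)],[np.sin(a),np.cos(a)]])
        for q,h,_ in D:
            u=(q-[x,y])@R                      # carton coords
            sd=np.minimum(np.minimum(u[:,0]+67,65-u[:,0]),80-abs(u[:,1]))
            w=np.clip(sd/2,-1,1); lab=np.where((h>57)&(h<76),1,-1)
            lab[(h>=76)]=0
            near=(u[:,0]<-60)&(abs(u[:,1])<30); lab[near]=0
            lab[abs(sd)>30]=0
            s-=(w*lab).sum()/len(q)
        return s
    r=differential_evolution(cost,[(500,580),(50,120),(-.3,.3)],seed=1,tol=1e-8); return r.x,r.fun
if __name__=="__main__":
    P=[robot.camera(n) for n in("top","scene","top","scene")]
    for s in(P[::2],P[1::2],P): v,f=fit(s); print(v[:2],round(v[2],4),f)
    x,y,a=v; R=np.array([[np.cos(a),-np.sin(a)],[np.sin(a),np.cos(a)]])
    for p,n in((P[0],"top"),(P[1],"scene")):
        im=cv2.resize(p["image"],None,fx=5,fy=5,interpolation=cv2.INTER_CUBIC)
        pr=lambda X:tuple(int(5*t+2) for t in w2p(p,np.append(R@X[:2]+[x,y],X[2])))
        for B in([(65,80,66),(65,-80,66),(-67,-80,66),(-67,80,66)],[(-77.7,25,93),(-77.7,-25,93),(-65,-25,66),(-65,25,66)],[(65,80,6),(65,-80,6),(-65,-80,6),(-65,80,6)]):
            cv2.polylines(im,[np.array([pr(np.array(b,float)) for b in B])],True,(0,0,255),1)
        cx,cy=pr(np.array([-20.,0,40])); cv2.imwrite(f"pics/o_{n}.png",im[cy-280:cy+280,cx-380:cx+380])
        c=cloud(p); u=(c[:,:2]-[x,y])@R
        for nm,m,k,o in(("L",(abs(u[:,0])<50),u[:,1],80),("R",(abs(u[:,0])<50),-u[:,1],80),("F",(abs(abs(u[:,1])-45)<18),-u[:,0],65)):
            s=m&(k>o+4)&(k<o+52)&(c[:,2]>14)&(c[:,2]<56)
            print(n,nm,s.sum(),"ang",np.median(np.arctan2(c[s,2]-6,k[s]-o)))
E
python3 fit.py
```

```text
[545.7  83. ] 0.0713 -0.941320705960579
[549.3  82.8] 0.0684 -0.9883641358690105
[549.   82.8] 0.068 -1.8959303788207769
top L 189 ang 0.9251445729814483
top R 211 ang 0.8586791368386613
top F 78 ang 0.83047164402006
scene L 131 ang 0.9404266469277744
scene R 163 ang 0.8393270549823727
scene F 111 ang 0.8964313869873892
```

View pics/o_top.png

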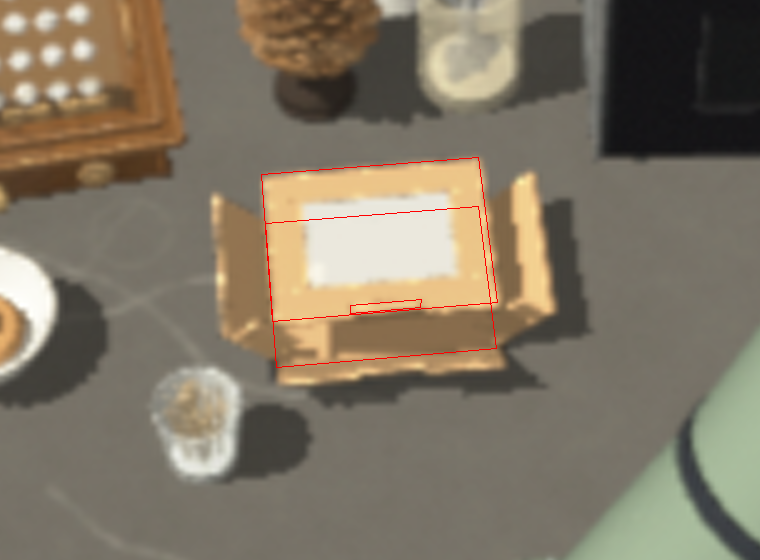

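View pics/o_scene.png

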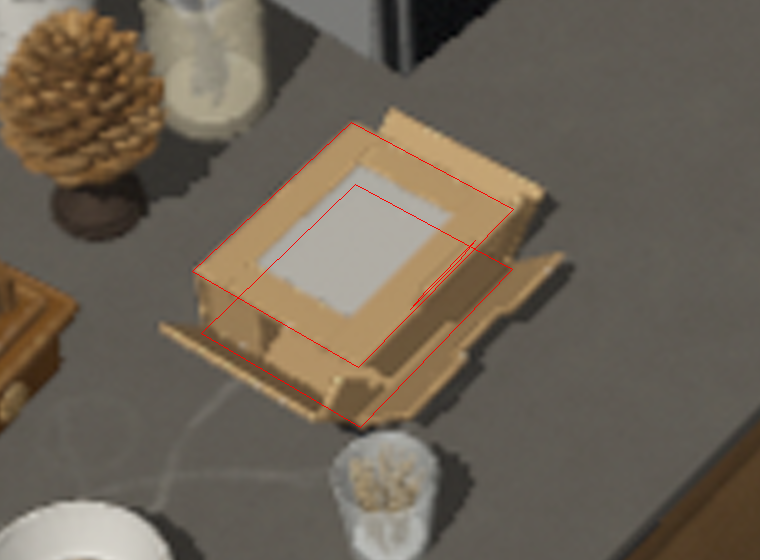

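The overlay fits the lid in both views. The flap points in the depth cloud, around x 470 and y 78, agree with the fit. Next I'll fold the walls.

```bash
cat >> h.py <<'E'
X0,Y0,A=547.5,82.9,0.0695
RZ=np.array([[np.cos(A),-np.sin(A),0],[np.sin(A),np.cos(A),0],[0,0,1]])
W=lambda x,y,z: RZ@np.array([x,y,z],float)+[X0,Y0,0]
inv=lambda w: RZ.T@(np.array(w)-[X0,Y0,0])
# tool: y in carton x-z plane, z = given approach direction (cx,cz)
def tool(cx,cz,s=1):
    z=np.array([cx,0,cz]); y=s*np.array([-cz,0,cx]); return RZ@np.stack([np.cross(y,z),y,z],1)
E
cat > push.py <<'E'
from h import *
import sys
np.set_printoptions(precision=3,suppress=True)
q=robot.read_state()["qpos"]
for s in(1,-1):
    D=tool(0,-1,s); print(s,[robot.inverse_kinematics(W(*p),D) for p in((0,-150,200),(0,150,28),(-130,-50,28))])
    T=65*np.pi/180
    for f in(0,.4,.785):
        t=T+f; u=np.array([-np.cos(f),np.sin(f)])*130+[65,64]
        tcp=u+5*np.array([-np.cos(t),np.sin(t)])
        print(f,tcp,robot.inverse_kinematics(W(tcp[0],0,tcp[1]),tool(np.cos(t),-np.sin(t),s)))
E
python3 push.py
```

```text
1 [array([ 0.441,  0.514, -0.594,  1.779,  0.344,  0.953, -0.226]), array([-0.131,  0.798, -0.551,  1.816,  0.616,  0.706, -0.962]), array([ 0.069,  0.608, -0.34 ,  2.242,  0.554,  0.371, -0.667])]
0 [-67.113  68.532] [ 0.576  0.899 -1.276  2.386  1.774  0.966 -1.845]
0.4 [-54.92  119.621] [ 0.206  0.541 -0.644  2.031  0.522  0.695 -0.701]
0.785 [-25.252 160.586] [ 0.178  0.72  -0.641  1.612  0.306  1.282 -0.475]
-1 [array([-0.715,  0.83 ,  1.226,  1.837, -0.871,  1.14 , -2.244]), array([ 0.257,  1.157, -1.283,  1.796,  1.208,  1.22 ,  1.797]), array([-0.506,  0.651,  0.406,  2.27 , -0.763,  0.354, -2.517])]
0 [-67.113  68.532] [ 0.576  0.899 -1.276  2.386  1.774  0.966  1.297]
0.4 [-54.92  119.621] [-0.932  0.701  0.941  2.085 -0.859  0.756 -2.517]
0.785 [-25.252 160.586] [-0.869  1.047  1.215  1.671 -0.831  1.491 -2.511]
```

```bash
cat > walls.py <<'E'
from h import *
np.set_printoptions(precision=1,suppress=True)
D=tool(0,-1); S=robot.read_state
robot.clamp(); print("gap",S()["finger_gap"])
def log(n,g): s=S(); print(n,g,"carton",inv(s["eef_pos"]),"f",s["ft_force"],"t",s["time"])
robot.movep(W(0,-150,160),D); log("above R",0)
robot.movel(W(0,-150,28),D,250)
g=robot.movel(W(0,-88,28),D,60,guard=6); log("R",g); robot.wait(.1)
robot.movel(W(0,-135,28),D,150); robot.movel(W(0,-135,140),D,250)
robot.movel(W(0,150,140),D,300); robot.movel(W(0,150,28),D,250)
g=robot.movel(W(0,88,28),D,60,guard=6); log("L",g); robot.wait(.1)
robot.movel(W(0,135,28),D,150); robot.movel(W(0,135,140),D,250)
log("done",0)
E
python3 walls.py
```

```text
gap -0.1246153235783735
above R 0 carton [  -0.1 -151.2  160. ] f [-1.1  0.4  1.3] t 4.6333
R True carton [ -0.2 -91.4  27.8] f [ 0.7 -3.4  1.5] t 6.2167
L True carton [-0.1 90.5 27.8] f [0.8 3.2 1. ] t 9.9833
done 0 carton [  0.2 133.9 140.4] f [-0.1 -0.2 -0.1] t 11.1333
```

```bash
cat > front.py <<'E'
from h import *
np.set_printoptions(precision=1,suppress=True)
D=tool(0,-1); S=robot.read_state
def log(n,g): s=S(); print(n,g,"carton",inv(s["eef_pos"]),"f",s["ft_force"],"t",s["time"])
robot.movel(W(-130,-52,140),D,250); robot.movel(W(-130,-52,28),D,250)
g=robot.movel(W(-76,-52,28),D,50,guard=6); log("F",g); robot.wait(.1)
robot.movel(W(-120,-52,28),D,150); robot.movel(W(-130,-52,150),D,250); log("up",0)
robot.movel(W(-130,-160,200),D,250)
for n in("top","scene"):
    p=robot.camera(n); c=cloud(p); u=(c-[X0,Y0,0])@RZ
    for nm,m,k,o in(("L",(abs(u[:,0])<50),u[:,1],80),("R",(abs(u[:,0])<50),-u[:,1],80),("F",(abs(abs(u[:,1])-45)<18),-u[:,0],65)):
        s=m&(abs(k-o)<45)&(c[:,2]>14)&(c[:,2]<56); s&=k>o-6
        print(n,nm,s.sum(),np.percentile(k[s]-o,[10,50,90]))
    x,y=map(int,w2p(p,W(-20,0,40))); cv2.imwrite(f"pics/f_{n}.png",cv2.resize(p["image"][y-60:y+60,x-80:x+80],None,fx=4,fy=4,interpolation=cv2.INTER_CUBIC))
a=cv2.imread("pics/f_top.png");b=cv2.imread("pics/f_scene.png"); cv2.imwrite("pics/f.png",cv2.resize(np.hstack([a[:,120:520],b[:,120:520]]),None,fx=1,fy=1))
E
python3 front.py
```

```text
F True carton [-80.9 -52.1  27.4] f [-2.1 -2.  -0.2] t 13.7167
up 0 carton [-129.5  -52.3  150.2] f [-0.6 -0.2 -0.8] t 14.8667
top L 5 [-5.7  4.1 18.8]
top R 2 [ 4.1 18.8 33.5]
top F 123 [-2.3  1.4  5.8]
scene L 197 [-3.6 -1.2  1.6]Traceback (most recent call last):
  File "front.py", line 13, in <module>
    print(n,nm,s.sum(),np.percentile(k[s]-o,[10,50,90]))
                       ~~~~~~~~~~~~~^^^^^^^^^^^^^^^^^^^
    return _quantile_unchecked(
        a, q, axis, out, overwrite_input, method, keepdims, weights)
    return _ureduce(a,
                    func=_quantile_ureduce_func,
    ...<5 lines>...
                    overwrite_input=overwrite_input,
                    method=method)
    r = func(a, **kwargs)
    result = _quantile(arr,
                       quantiles=q,
    ...<2 lines>...
                       out=out,
                       weights=wgt)
    slices_having_nans = np.isnan(arr[-1, ...])
                                  ~~~^^^^^^^^^
IndexError: index -1 is out of bounds for axis 0 with size 0
```

```bash
cat >> h.py <<'E'
T=np.radians(65)
def lidpose(f,a=6,dz=0,dx=0,mis=0):   # TCP pose at lid angle f, a mm above flap root; mis: tool tilt off flap
    t=T+f; u=np.array([-np.cos(f),np.sin(f)])*130+[65,64]-0.0
    p=u+a*np.array([-np.cos(t),np.sin(t)]); t+=mis
    return W(p[0]+dx,0,p[1]+dz),tool(np.cos(t),-np.sin(t))
E
python3 - <<'E'
from h import *
np.set_printoptions(precision=2,suppress=True)
print(robot.read_state()["qpos"],robot.read_state()["time"])
for k in((0,6,60),(0,6,40),(0,6,20),(0,6),(0,6,0,0,.1),(0,6,0,0,.2),(.1,),(.2,),(.3,),(.4,),(.6,),(.785,)): print(k,robot.inverse_kinematics(*lidpose(*k)))
E
```

```text
[ 0.59  0.32 -0.64  2.08  0.26  0.82 -0.14] 15.5917
(0, 6, 60) [ 0.61  0.67 -1.27  2.36  1.56  0.78 -1.71]
(0, 6, 40) [-0.22  0.41 -0.18  2.4   2.    0.22 -2.27]
(0, 6, 20) [ 0.07  0.5  -0.54  2.4   1.91  0.4  -2.14]
(0, 6) [ 0.14  0.58 -0.63  2.4   1.98  0.48 -2.19]
(0, 6, 0, 0, 0.1) [ 0.59  0.88 -1.28  2.31  1.59  0.93 -1.67]
(0, 6, 0, 0, 0.2) [-0.21  0.51 -0.14  2.27  0.76  0.19 -0.99]
(0.1,) [-0.21  0.48 -0.16  2.34  1.53  0.16 -1.78]
(0.2,) [-0.1   0.46 -0.27  2.24  0.7   0.29 -0.92]
(0.3,) [ 0.09  0.49 -0.5   2.14  0.58  0.5  -0.77]
(0.4,) [ 0.17  0.53 -0.59  2.03  0.48  0.68 -0.66]
(0.6,) [ 0.21  0.62 -0.65  1.82  0.37  1.01 -0.54]
(0.785,) [ 0.19  0.72 -0.66  1.61  0.32  1.29 -0.48]
```

```bash
python3 - <<'E'
from h import *
np.set_printoptions(precision=2,suppress=True)
robot.open_gripper()
q=robot.inverse_kinematics(*lidpose(0,6,60)); print(q)
if q is not None and q[2]<-1.1:
    robot.goto_joints(q)
s=robot.read_state();print(s["qpos"],s["time"],inv(s["eef_pos"]),s["finger_gap"],s["ft_force"])
for k in((0,6,60),(0,6,40),(0,6,20),(0,6),(.1,),(.2,),(.3,),(.4,),(.6,),(.785,)): print(k,robot.inverse_kinematics(*lidpose(*k)))
E
```

```text
[ 0.61  0.67 -1.27  2.36  1.56  0.78 -1.71]
[ 0.61  0.67 -1.27  2.36  1.56  0.78 -1.71] 17.8333 [-67.45  -0.53 129.41] 85.475966022112 [-0.01 -0.02  0.06]
(0, 6, 60) [ 0.61  0.67 -1.27  2.36  1.56  0.78 -1.71]
(0, 6, 40) [ 0.58  0.72 -1.24  2.37  1.64  0.81 -1.78]
(0, 6, 20) [ 0.55  0.76 -1.2   2.38  1.72  0.83 -1.84]
(0, 6) [ 0.52  0.81 -1.16  2.39  1.79  0.85 -1.9 ]
(0.1,) [ 0.55  0.78 -1.19  2.3   1.53  0.81 -1.64]
(0.2,) [ 0.55  0.74 -1.18  2.21  1.27  0.8  -1.4 ]
(0.3,) [ 0.52  0.71 -1.12  2.12  1.03  0.82 -1.16]
(0.4,) [ 0.48  0.7  -1.07  2.02  0.83  0.89 -0.97]
(0.6,) [ 0.47  0.8  -1.11  1.8   0.68  1.19 -0.82]
(0.785,) [ 0.41  0.89 -1.09  1.6   0.59  1.44 -0.73]
```

```bash
python3 - <<'E'
from h import *
np.set_printoptions(precision=2,suppress=True)
S=robot.read_state
def log(n): s=S(); print(n,inv(s["eef_pos"]),"gap",s["finger_gap"],s["gripper_force"],"f",s["ft_force"],"t",s["time"])
print(robot.movel(*lidpose(0,6),60,guard=8)); log("down")
robot.clamp(); log("clamp")
for n in("scene",):
    p=robot.camera(n); x,y=map(int,w2p(p,W(-40,0,80))); cv2.imwrite(f"pics/g_{n}.png",cv2.resize(p["image"][y-60:y+60,x-80:x+80],None,fx=5,fy=5,interpolation=cv2.INTER_CUBIC))
E
```

```text
False
down [-67.38  -0.04  69.74] gap 85.4790048270032 0.0 f [ 0.25  0.6  -0.19] t 18.9833
clamp [-67.54   0.    69.49] gap 6.839500061031731 61.243847608566284 f [-1.7  -0.25  2.36] t 19.675
```

View pics/g_scene.png

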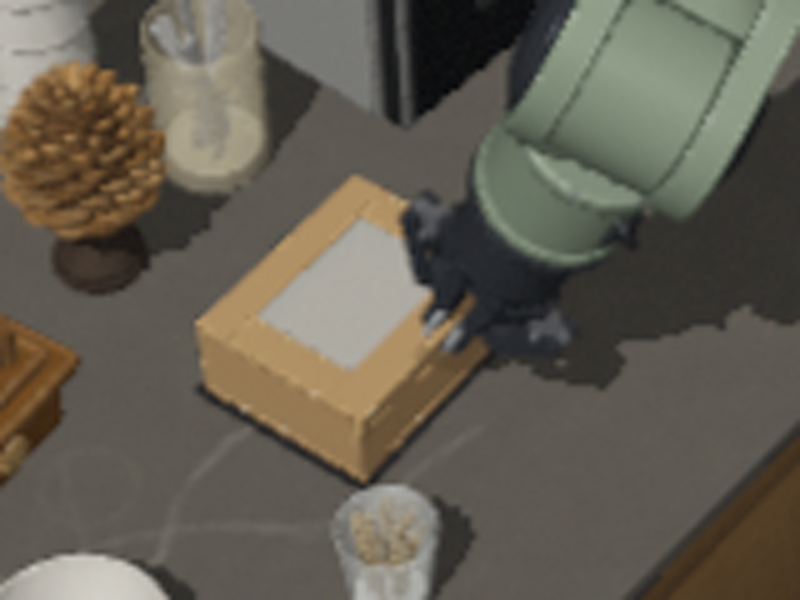

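The walls stand upright, and the fingers hold the flap at about (445,325) in the crop. Next I'll swing the lid along its arc.

```bash
python3 - <<'E'
from h import *
np.set_printoptions(precision=2,suppress=True)
S=robot.read_state
for f in np.linspace(0,.785,7)[1:]:
    robot.movel(*lidpose(f,6),50); s=S()
    print(round(f,2),inv(s["eef_pos"]),"gap",round(s["finger_gap"],2),s["gripper_force"],"f",s["ft_force"],"t",s["time"])
    if np.linalg.norm(s["ft_force"])>50: print("stop"); break
robot.wait(.5)
p=robot.camera("scene"); c=cloud(p); u=(c-[X0,Y0,0])@RZ
m=(abs(u[:,1])<78)&(u[:,0]>-25)&(u[:,0]<60)&(u[:,2]>70)&(u[:,2]<175)&(abs(u[:,1])>30)
print(m.sum(),"lid angle",np.median(np.arctan2(u[m,2]-64,65-u[m,0])),np.percentile(np.arctan2(u[m,2]-64,65-u[m,0]),[20,80]))
x,y=map(int,w2p(p,W(-20,0,90))); cv2.imwrite("pics/h.png",cv2.resize(p["image"][y-60:y+60,x-80:x+80],None,fx=5,fy=5,interpolation=cv2.INTER_CUBIC))
E
```

```text
0.13 [-65.41  -0.01  86.94] gap 6.55 60.89562177658081 f [ 0.9  -0.44  0.98] t 20.225
0.26 [-61.25   0.   103.4 ] gap 6.9 60.82480251789093 f [4.71 0.29 0.43] t 20.725
0.39 [-55.01  -0.05 119.27] gap 6.87 60.74853837490082 f [ 8.86 -0.73 -3.57] t 21.225
0.52 [-46.73  -0.09 134.2 ] gap 6.81 60.78688323497772 f [10.23  0.59 -4.27] t 21.725
0.65 [-36.57  -0.13 148.03] gap 6.89 60.94856142997742 f [ 9.49  0.49 -5.04] t 22.225
0.78 [-24.72  -0.17 160.42] gap 6.7 61.24653160572052 f [ 9.15  0.48 -5.13] t 22.725
183 lid angle 0.8181822365882483 [0.81 0.88]
```

View pics/h.png

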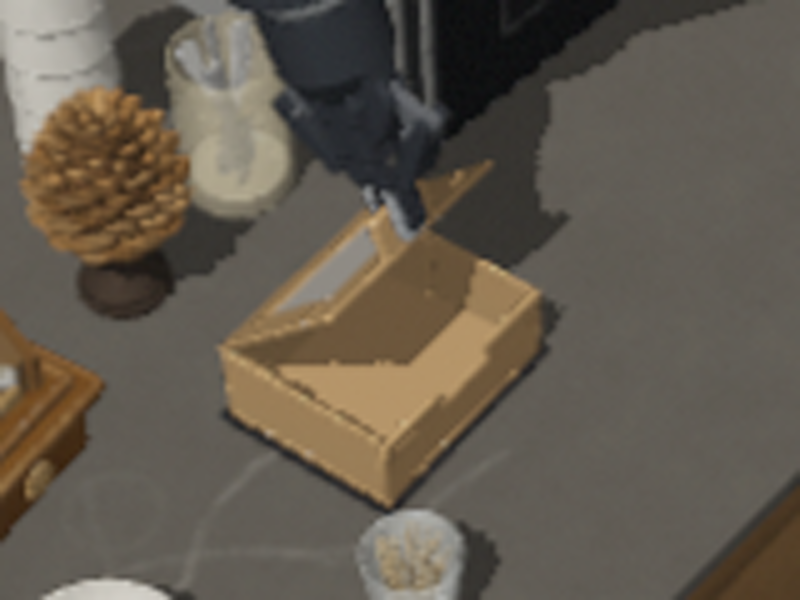

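The lid is held about 45° open by the flap near (395,215). All three walls are upright and the glass hasn't moved, so I'm handing the job in.

```bash
python3 -c "
from workcell import robot
print(robot.finish_job())"
```

```text
the job is handed in; nothing more can be done
None
```

I handed the job in at about 23 s with the left, right and front walls upright and the gripper holding the lid by its flap, about 45° open (depth camera: 47°); I steered clear of the things standing by, but no verdict came back.

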